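# Screw the purge elbow round to its mark

## Robot

A 6-joint arm with a two-finger parallel gripper is mounted at the origin on the work surface. World frame = base frame: x ahead of the robot, y to its left, z up, the work surface at z = 0. Lengths are in mm, angles in rad, forces in N, time in s.
With the tool pointing down it reaches from about 350 to 975 mm from the base axis. Payload 7.1 kg.
Tool frame: the origin (TCP) lies on the mounting face of the last link; the fingertips stand 182 mm ahead of it and the grasp point (between the pads) lies 163 mm ahead of it (ctrl.tcp_to_tips is the distance from the TCP to the fingertips, in mm); z points along the fingers, y is the direction in which the jaws open and shut (so a half turn about z gives the same grasp; the last joint's range is limited). The gripper opens to 88 mm and grips with 3 to 60 N. Pads are 20 mm wide; open, the fingers measure 115 mm over their backs; the gripper's body (75 mm by 178 mm) begins 61 mm behind the grasp point.
Start: joints at [1.092, 0.423, 1.63, -0, 1.089, -0.019], TCP at [277.324, 560.088, 404.675] pointing down, gripper open.
Joint ranges: [-3, 3], [-0.9, 2.11], [0.09, 2.58], [-1.31, 4.45], [0.11, 2.69], [-2.54, 2.54]. Speed limits (rad/s): [2.39, 2.39, 3.01, 3.14, 3.14, 3.14].

## Interface

Orientations are given as a rotation vector (axis times angle).
In Python, from workcell import ctrl gives the robot as it stands. The module is installed in compiled form; this text tells all that it offers.
- The arm moves only by the tool send_rows, never from a script. Its argument "commands" is a list of rows, each an object with "translation": the shift along the world's x, y, z normalised to -1 to 1, where 1 is 0.1 m, a list of three; "twist": the turn, a rotation vector about the world's x, y, z normalised to -1 to 1, where 1 is 0.5 rad, a list of three. A call has exactly 10 rows; each row is the pose to reach, as a shift and turn from the pose commanded when the call began; what a row does not reach only later rows make up. A row lasts 1/10 s, in which the tool goes at most 50 mm and 8.59 degrees, less where a joint would pass 70% of its speed; a pose out of reach is approached as far as the arm can. A call with a number of a shift or a turn outside -1 to 1 is refused whole. A call with a gripper value outside its range is refused whole. "grip" is the closure, from -1 (fully open) to 1 (shut), set as the call begins (left out, the last holds). The fingers move at their own pace and stop on an object; the grip force is fixed at half the most. Time passes only in rows, so rows that repeat a pose let the fingers close, or fill a call up. It gives the time, the measured TCP pose, the force and the opening at its end, in the units of the state.
- ctrl.get_obs(): the state, without advancing time (a new reading comes with each control period).
- ctrl.get_image(name): name is "side" or "top" or "wrist"; returns a dict with "img" (420x560x3 uint8, red, green, blue), "intrinsics" (3x3 intrinsics, pixels), "cam_to_world" (4x4, takes a point from camera to world coordinates). Camera axes: x right, y down, z forward; pixel columns grow to the right and rows downward; lengths in mm; the calibration is good to about 2 mm. A picture is of the moment at which its call begins. There is no depth.
- ctrl.close_job(): hands the job in, once; it reports no verdict.
The state is a dict: "t": time; "qpos": joint angles; "qvel": joint speeds; "joint_torque": joint torques, N m; "ee_pos": TCP position; "orientation": TCP orientation; "ft_force": force on the tool from outside, world axes, zero at the start; "moment": the same for the moment, N m; "width": finger opening in mm.
Only numpy, scipy, OpenCV 4.12 (cv2) and the standard library are available. Lean on these libraries where they do the work, as an engineer would, in place of code of your own. Each camera call takes 0.05 s, during which the arm holds its last target. There are 200 camera calls.

## Task

On top of the low blue gas box, one of the three fittings is an elbow with a single hose outlet, started on its threaded stub. Screw it further on, clockwise seen from above, until its outlet points at the raised dark mark on the round plate under it, stop there without going past the mark (backing it off would break the seal), and let go. Leave the tee as it is.

Things in the scene. Friction and masses are not known exactly. Their poses are not given: they have to be found in the camera images.
- elbow: Brass elbow on a stub: block 30 x 30 x 40 mm tall with ONE level hose spigot, 14 mm thick (barbs 17). Origin: centre of the block's underside, on the vertical thread axis, 126 mm above the table; z up, x along the outlet, flat sides to grip face +-y. Only turns: clockwise from above screws it on (sinks 4 mm a turn). Takes 0.15 N m, stays put. Starts 0.5 to 1.4 rad short of the mark, no stop there.
- elbow_outlet (a point): Centre of the open end of the elbow's spigot, 60 mm out from the elbow's axis and 24 mm above its origin; x points out of the outlet, z up.
- mark (a point): Mark: dark raised bar 26 x 8 mm, 4 mm high, lying radially near the rim of the round aluminium plate (132 mm wide, 4 mm thick) on the box top (100 mm above the table) under the elbow. Point on the bar's top, 60 mm out from the elbow's axis: straight below elbow_outlet when that points at it. x radially outwards, z up. Fixed.
- tee_outlet (a point): End of one of the two opposite spigots of the brass tee on another stub of the box (block and height as the elbow's, 120 mm end to end), 60 mm out from the tee's axis, which is some 155 or 310 mm from the elbow's; x points out of the spigot, z up. It turns as easily as the elbow. The third stub has a plain brass cap.

How it is judged:
By the outcome, as a careful person would: the job done as asked, in the order asked, and still so for the second after the job is handed in, with the robot touching nothing.
It also fails if it takes over 32 s, if anything falls off the work surface, if the arm or the gripper's body presses on something with over 40 N, if the wrist force passes 120 N, or if a joint passes its speed limit or range.

## Working session

There is one attempt and no reset: what is moved stays moved. The work goes in short steps, Python scripts to look and compute and a tool call to move; the robot and the scene stay as the last step left them, time stands still between calls to the robot, and variables do not carry over. Pictures are saved under pics/ and viewed, about 8 in all and at most 12, crops included, and the job is handed in when it is done.

Besides the shell and the picture viewer there is one more tool, called after "Request:" as name([rows], argument=value, ...), one row to a line, values as JSON. send_rows: Moves the arm, as the interface text tells. Its arguments: {"type":"object","properties":{"commands":{"type":"array","items":{"type":"object","properties":{"translation":{"type":"array","items":{"type":"number"}},"twist":{"type":"array","items":{"type":"number"}}}}},"grip":{"type":"number"}},"required":["commands"]}

```bash
mkdir -p pics
cat > h.py <<'E'
import numpy as np, cv2
from workcell import ctrl
def snap(n,f):
    d=ctrl.get_image(n); cv2.imwrite('pics/'+f,d['img'][:,:,::-1]); np.savez('pics/'+f+'.npz',K=d['intrinsics'],T=d['cam_to_world']); return d
def pt(f,u,v,z):
    d=np.load('pics/'+f+'.npz');T=d['T'];r=T[:3,:3]@np.linalg.solve(d['K'],[u,v,1.]);return T[:3,3]+r*(z-T[2,3])/r[2]
def px(f,p):
    d=np.load('pics/'+f+'.npz');T=d['T'];c=d['K']@(T[:3,:3].T@(np.array(p,float)-T[:3,3]));return c[:2]/c[2]
E
python3 - <<'E'
from h import *
o=ctrl.get_obs();print(o['t'],o['ee_pos'],o['orientation'],o['width'])
a=snap('top','t1.png');b=snap('side','s1.png')
print(a['cam_to_world'],a['intrinsics'],b['cam_to_world'])
E
```

```text
0.0 [277.19526982 559.84213699 403.90838341] [-7.15858472e-01 -3.05854040e+00  2.35889256e-03] 87.86326895976603
[[-2.10117503e-02 -9.95820457e-01  8.88826418e-02  5.39669613e+02]
 [-9.99568120e-01  1.90972703e-02 -2.23353330e-02  3.72179527e+01]
 [ 2.05445656e-02 -8.93135597e-02 -9.95791649e-01  9.93164562e+02]
 [ 0.00000000e+00  0.00000000e+00  0.00000000e+00  1.00000000e+00]] [[542.26634769   0.         274.8472818 ]
 [  0.         542.26634769 203.92493909]
 [  0.           0.           1.        ]] [[ 7.59096687e-01 -3.99558835e-01  5.13930888e-01  1.44783345e+02]
 [-6.50906689e-01 -4.77545879e-01  5.90144402e-01 -5.06796495e+02]
 [ 9.62816805e-03 -7.82497713e-01 -6.22579013e-01  7.43878675e+02]
 [ 0.00000000e+00  0.00000000e+00  0.00000000e+00  1.00000000e+00]]
```

View pics/t1.png

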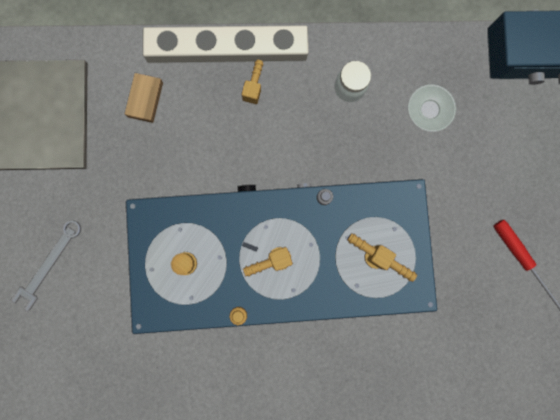

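View pics/s1.png

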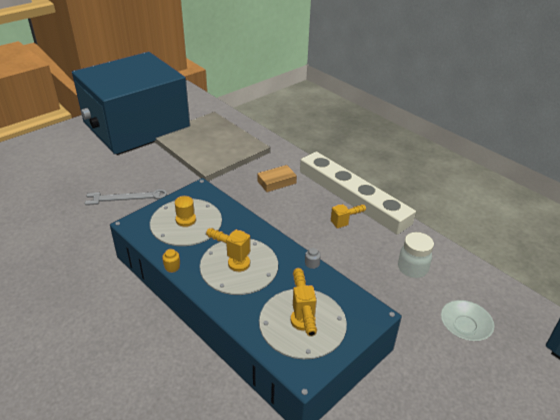

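Run:
```python
from h import *
f='t1.png';im=cv2.imread('pics/'+f)
c=im[195:325,210:440];cv2.imwrite('pics/c1.png',cv2.resize(c,None,fx=3.4,fy=3.4,interpolation=cv2.INTER_CUBIC))
P=pt(f,280,259,104);B=pt(f,281.5,258.5,166);O=pt(f,247,270.5,150);M=pt(f,250,246,108)
print(P,B,O,M)
for A in (P,B):
  for X in (O,M): d=X-A;print(np.hypot(*d[:2]),np.arctan2(d[1],d[0]))
```

```text
[528.64464732  10.76092213 104.        ] [530.12020013  10.31103985 166.        ] [512.64893882  63.43841255 150.        ] [550.76309723  59.22029627 108.        ]
55.0525266220817 1.8656016489958647
53.26853451068356 1.1426057408483976
55.92640432968245 1.8885119857355779
53.087141235171934 1.1714140702726474
```

View pics/c1.png

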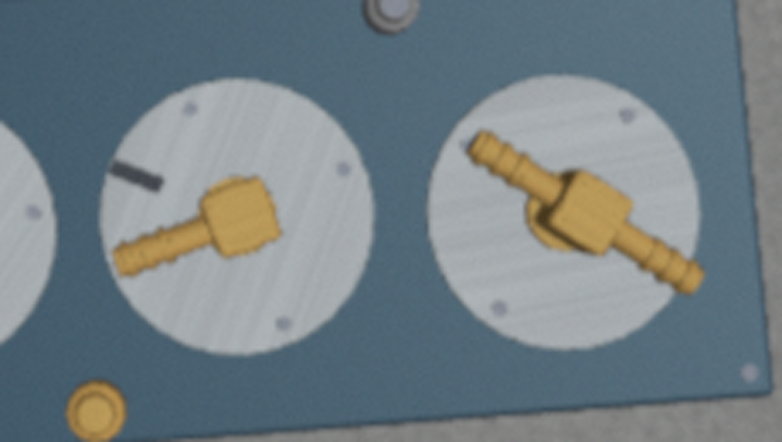

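Request:
send_rows([
  {"translation": [0.05, -0.1, 0], "twist": [0, 0, -0.03]},
  {"translation": [0.1, -0.2, 0], "twist": [0, 0, -0.06]},
  {"translation": [0.15, -0.3, 0], "twist": [0, 0, -0.1]},
  {"translation": [0.2, -0.4, 0], "twist": [0, 0, -0.13]},
  {"translation": [0.25, -0.5, 0], "twist": [0, 0, -0.16]},
  {"translation": [0.3, -0.6, 0], "twist": [0, 0, -0.19]},
  {"translation": [0.35, -0.7, 0], "twist": [0, 0, -0.22]},
  {"translation": [0.4, -0.8, 0], "twist": [0, 0, -0.26]},
  {"translation": [0.45, -0.9, 0], "twist": [0, 0, -0.29]},
  {"translation": [0.5, -1, 0], "twist": [0, 0, -0.32]},
], grip=-1)

```text
t: 1.1
ee_pos: [327.7, 459.3, 404.7]
orientation: [0.96, 2.991, 0.0]
ft_force: [0.5, 0.4, 0.1]
width: 87.6
```

Request:
send_rows([
  {"translation": [0.05, -0.1, 0], "twist": [0, 0, -0.03]},
  {"translation": [0.1, -0.2, 0], "twist": [0, 0, -0.06]},
  {"translation": [0.15, -0.3, 0], "twist": [0, 0, -0.1]},
  {"translation": [0.2, -0.4, 0], "twist": [0, 0, -0.13]},
  {"translation": [0.25, -0.5, 0], "twist": [0, 0, -0.16]},
  {"translation": [0.3, -0.6, 0], "twist": [0, 0, -0.19]},
  {"translation": [0.35, -0.7, 0], "twist": [0, 0, -0.22]},
  {"translation": [0.4, -0.8, 0], "twist": [0, 0, -0.26]},
  {"translation": [0.45, -0.9, 0], "twist": [0, 0, -0.29]},
  {"translation": [0.5, -1, 0], "twist": [0, 0, -0.32]},
])

```text
t: 2.1
ee_pos: [377.7, 359.3, 404.7]
orientation: [1.196, 2.905, 0.0]
ft_force: [0.0, 0.4, 1.0]
width: 87.7
```

Request:
send_rows([
  {"translation": [0.05, -0.1, 0], "twist": [0, 0, -0.03]},
  {"translation": [0.1, -0.2, 0], "twist": [0, 0, -0.06]},
  {"translation": [0.15, -0.3, 0], "twist": [0, 0, -0.1]},
  {"translation": [0.2, -0.4, 0], "twist": [0, 0, -0.13]},
  {"translation": [0.25, -0.5, 0], "twist": [0, 0, -0.16]},
  {"translation": [0.3, -0.6, 0], "twist": [0, 0, -0.19]},
  {"translation": [0.35, -0.7, 0], "twist": [0, 0, -0.22]},
  {"translation": [0.4, -0.8, 0], "twist": [0, 0, -0.26]},
  {"translation": [0.45, -0.9, 0], "twist": [0, 0, -0.29]},
  {"translation": [0.5, -1, 0], "twist": [0, 0, -0.32]},
])

```text
t: 3.1
ee_pos: [427.8, 259.2, 404.7]
orientation: [1.424, 2.8, 0.0]
ft_force: [-0.2, -0.5, 0.5]
width: 87.8
```

Request:
send_rows([
  {"translation": [0.05, -0.1, 0], "twist": [0, 0, -0.03]},
  {"translation": [0.1, -0.2, 0], "twist": [0, 0, -0.06]},
  {"translation": [0.15, -0.3, 0], "twist": [0, 0, -0.1]},
  {"translation": [0.2, -0.4, 0], "twist": [0, 0, -0.13]},
  {"translation": [0.25, -0.5, 0], "twist": [0, 0, -0.16]},
  {"translation": [0.3, -0.6, 0], "twist": [0, 0, -0.19]},
  {"translation": [0.35, -0.7, 0], "twist": [0, 0, -0.22]},
  {"translation": [0.4, -0.8, 0], "twist": [0, 0, -0.26]},
  {"translation": [0.45, -0.9, 0], "twist": [0, 0, -0.29]},
  {"translation": [0.5, -1, 0], "twist": [0, 0, -0.32]},
])

```text
t: 4.1
ee_pos: [477.7, 159.2, 404.7]
orientation: [-1.643, -2.677, 0.0]
ft_force: [0.1, 0.5, 0.1]
width: 88.2
```

Request:
send_rows([
  {"translation": [0.05, -0.1, 0], "twist": [0, 0, -0.03]},
  {"translation": [0.1, -0.2, 0], "twist": [0, 0, -0.06]},
  {"translation": [0.15, -0.3, 0], "twist": [0, 0, -0.1]},
  {"translation": [0.2, -0.4, 0], "twist": [0, 0, -0.13]},
  {"translation": [0.25, -0.5, 0], "twist": [0, 0, -0.16]},
  {"translation": [0.3, -0.6, 0], "twist": [0, 0, -0.19]},
  {"translation": [0.35, -0.7, 0], "twist": [0, 0, -0.22]},
  {"translation": [0.4, -0.8, 0], "twist": [0, 0, -0.26]},
  {"translation": [0.45, -0.9, 0], "twist": [0, 0, -0.29]},
  {"translation": [0.5, -1, 0], "twist": [0, 0, -0.32]},
])

```text
t: 5.1
ee_pos: [527.7, 59.2, 404.7]
orientation: [1.852, 2.538, 0.0]
ft_force: [0.6, 0.1, 0.0]
width: 87.5
```

Tracking is good. I'll take a close look with the wrist camera.

Run:
```python
from h import *
d=snap('wrist','w1.png');print(d['cam_to_world'],d['intrinsics'])
print(px('w1.png',[529.5,10.5,166]))
```

```text
[[ 9.52479429e-01  2.94242220e-01  7.87683594e-02  5.07065944e+02]
 [ 3.04602747e-01 -9.19806773e-01 -2.47331086e-01  1.26696335e+02]
 [-3.23577249e-04  2.59570830e-01 -9.65724018e-01  3.86689901e+02]
 [ 0.00000000e+00  0.00000000e+00  0.00000000e+00  1.00000000e+00]] [[370.11812925   0.         277.66036019]
 [  0.         370.11812925 205.45814005]
 [  0.           0.           1.        ]]
[256.46133455 290.82730518]
```

View pics/w1.png

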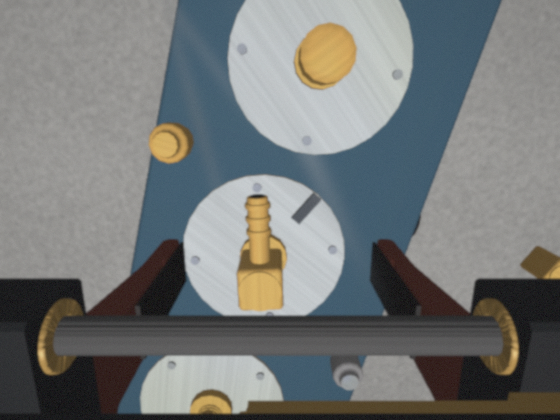

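```bash
cat > fit.py <<'E'
from h import *
from scipy.optimize import minimize
def cyl(r,a,b,ax):
    t=np.linspace(0,2*np.pi,24);c,s=r*np.cos(t),r*np.sin(t)
    return np.vstack([np.c_[np.full(24,e),c,s] if ax=='x' else np.c_[c,s,np.full(24,e)] for e in (a,b)])
def parts(h): # z relative to world, h=origin height
    box=np.array([[x,y,z] for x in(-15,15) for y in(-15,15) for z in(h,h+40)],float)
    return [box,cyl(7.8,15,60,'x')+[0,0,h+24],cyl(16,104,h,'z')]
def fit(f,h,x0,win,vmax=420,free=True):
    im=cv2.imread('pics/'+f);hsv=cv2.cvtColor(im,cv2.COLOR_BGR2HSV)
    br=((hsv[...,0]>10)&(hsv[...,0]<28)&(hsv[...,1]>120)&(hsv[...,2]>70)).astype(np.uint8)
    u0,u1,v0,v1=win;S=4
    v1=min(v1,vmax);M=cv2.resize(br[v0:v1,u0:u1].astype(np.float32),None,fx=S,fy=S,interpolation=cv2.INTER_LINEAR)>.5
    def cost(p):
        th=p[2];R=np.array([[np.cos(th),-np.sin(th),0],[np.sin(th),np.cos(th),0],[0,0,1]])
        m=np.zeros(M.shape,np.uint8)
        for q in parts(h):
            w=q@R.T+[p[0],p[1],0]
            uv=np.array([(px(f,a)-[u0,v0]+.5)*S for a in w],np.float32)
            cv2.fillConvexPoly(m,np.round(cv2.convexHull(uv)*16).astype(np.int32),1,shift=4)
        return np.logical_xor(m,M).sum()/M.sum()
    x0=np.array(x0,float);best=None
    for _ in range(2):
        sx=np.vstack([x0,x0+[4,0,0],x0+[0,4,0],x0+[0,0,.12]])
        r=minimize(cost,x0,method='Nelder-Mead',options=dict(initial_simplex=sx,xatol=.01,fatol=1e-4));x0=r.x
    return r.x,r.fun
def mark(f,win,v=75,n=''):
    im=cv2.imread('pics/'+f);u0,u1,v0,v1=win;g=cv2.cvtColor(im,cv2.COLOR_BGR2HSV)
    m=((g[...,2]<v)&(g[...,1]<110))[v0:v1,u0:u1].astype(np.uint8)
    k,l,s,c=cv2.connectedComponentsWithStats(m);i=1+np.argmax(s[1:,4]);ys,xs=np.where(l==i)
    w=np.array([pt(f,a+u0,b+v0,107) for a,b in zip(xs,ys)])[:,:2]
    c=w.mean(0);U,S,V=np.linalg.svd(w-c);e=(w-c)@V.T
    return c,np.arctan2(V[0,1],V[0,0]),len(w),np.ptp(e,0)
E
python3 - <<'E'
from fit import *
X={}
for f,win,mw,vm in(('t1.png',(235,305,235,285),(236,262,238,256),420),('w1.png',(225,300,185,330),(286,326,188,228),312)):
    x,c=fit(f,126,[529.5,10.5,1.87],win,vm);mc,ma,n,ext=mark(f,mw)
    print(f,x,c,'mark',mc,ma,n,ext,'about axis',np.hypot(*(mc-x[:2])),np.arctan2(*(mc-x[:2])[::-1]))
E
```

```text
Traceback (most recent call last):
  File "fit.py", line 30, in mark
    k,l,s,c=cv2.connectedComponentsWithStats(m);i=1+np.argmax(s[1:,4]);ys,xs=np.where(l==i)
                                                    ~~~~~~~~~^^^^^^^^^
ValueError: attempt to get argmax of an empty sequence
```

```bash
sed -i 's/v=75/v=120/' fit.py
python3 - <<'E'
from fit import *
for f,win,mw,vm in(('t1.png',(235,305,235,285),(239,261,239,254),420),('w1.png',(225,300,185,330),(288,324,190,226),312)):
    x,c=fit(f,126,[529.5,10.5,1.87],win,vm)
    im=cv2.cvtColor(cv2.imread('pics/'+f),cv2.COLOR_BGR2HSV);print(im[247,250] if f[0]=='t' else im[208,305])
    mc,ma,n,ext=mark(f,mw)
    print(f,x,c,'mark',mc,ma,n,ext,'about axis',np.hypot(*(mc-x[:2])),np.arctan2(*(mc-x[:2])[::-1]))
E
```

```text
[109  37  76]
t1.png [530.9998648   12.64916316   1.92266825] 0.23479948253557567 mark [552.13942681  65.46029579] 1.2077760005096887 108 [32.55908699 22.02277768] about axis 56.88494361963803 1.1900433410685085
[108  26  98]
w1.png [531.98926309  12.76470248   1.92167481] 0.1461256966360035 mark [551.57025418  60.98118181] -1.927493763958918 320 [29.12749725  8.76377943] about axis 52.04079257297099 1.1850374508614916
```

Request:
send_rows([
  {"translation": [0, -0.06, -0.03], "twist": [0, 0, -0.01]},
  {"translation": [0.01, -0.12, -0.06], "twist": [0, 0, -0.02]},
  {"translation": [0.02, -0.18, -0.09], "twist": [0, 0, -0.03]},
  {"translation": [0.03, -0.24, -0.12], "twist": [0, 0, -0.04]},
  {"translation": [0.03, -0.3, -0.15], "twist": [0, 0, -0.05]},
  {"translation": [0.04, -0.36, -0.18], "twist": [0, 0, -0.06]},
  {"translation": [0.04, -0.42, -0.2], "twist": [0, 0, -0.06]},
  {"translation": [0.04, -0.47, -0.25], "twist": [0, 0, -0.06]},
  {"translation": [0.04, -0.47, -0.25], "twist": [0, 0, -0.06]},
  {"translation": [0.04, -0.47, -0.25], "twist": [0, 0, -0.06]},
])

```text
t: 6.15
ee_pos: [531.3, 13.0, 379.5]
orientation: [-1.889, -2.51, 0.0]
ft_force: [-0.2, 0.8, 0.1]
width: 87.7
```

Run:
```python
from h import *
snap('wrist','w2.png');snap('top','t2.png')
a=cv2.imread('pics/w2.png');b=cv2.imread('pics/t2.png')
b=cv2.resize(b[200:330,200:340],None,fx=3,fy=3)
c=np.zeros((600,800,3),np.uint8);c[:420,:400]=a[:,80:480];c[:390,400:]=b[:,:400];cv2.imwrite('pics/v2.png',c[:425])
```

```text
(no output)
```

View pics/v2.png

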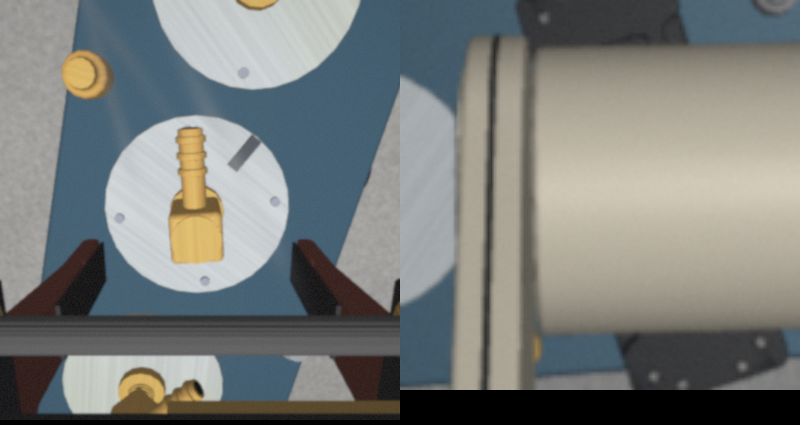

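```bash
cat >> fit.py <<'E'
def overlay(f,x,h,out,win):
    im=cv2.resize(cv2.imread('pics/'+f),None,fx=3,fy=3);th=x[2];R=np.array([[np.cos(th),-np.sin(th),0],[np.sin(th),np.cos(th),0],[0,0,1]])
    for q in parts(h):
        uv=np.array([(px(f,a)+.5)*3 for a in q@R.T+[x[0],x[1],0]],np.float32)
        cv2.polylines(im,[np.round(cv2.convexHull(uv)).astype(np.int32)],True,(255,0,255),1)
    u0,u1,v0,v1=[3*a for a in win];cv2.imwrite('pics/'+out,im[v0:v1,u0:u1])
E
python3 - <<'E'
from fit import *
f='w2.png';win=(235,315,115,280)
for h in(124,126,128): print(h,*fit(f,h,[531.5,12.5,1.9],win))
x,c=fit(f,126,[531.5,12.5,1.9],win)
mc,ma,n,ext=mark(f,(305,343,133,174))
print('mark',mc,ma,n,ext,'about axis',np.hypot(*(mc-x[:2])),np.arctan2(*(mc-x[:2])[::-1]))
overlay(f,x,126,'o2.png',(220,360,110,290))
o=ctrl.get_obs()['orientation'];print(2*np.arctan2(o[1],o[0])-np.pi/2)
E
```

```text
124 [531.6592954   12.44400804   1.92754921] 0.12371080590826639
126 [531.55136924  13.19619774   1.93082129] 0.14152630215081627
128 [530.8792469   13.71060132   1.91948203] 0.16216636434309406
mark [553.05103092  63.70766451] -1.9349609974695026 265 [18.55767766  7.44577202] about axis 54.8966640859327 1.1683843727768246
0.2810396084315394
```

View pics/o2.png

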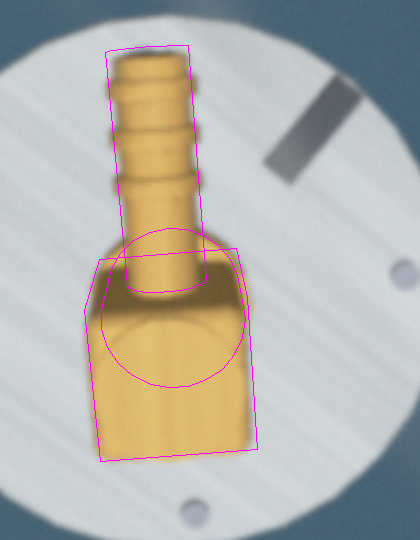

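Request:
send_rows([
  {"translation": [0, 0, -0.1], "twist": [0, 0, 0.06]},
  {"translation": [0, 0, -0.2], "twist": [0, 0, 0.06]},
  {"translation": [0, 0, -0.3], "twist": [0, 0, 0.06]},
  {"translation": [0, 0, -0.4], "twist": [0, 0, 0.06]},
  {"translation": [0, 0, -0.48], "twist": [0, 0, 0.06]},
  {"translation": [0, 0, -0.54], "twist": [0, 0, 0.06]},
  {"translation": [0, 0, -0.6], "twist": [0, 0, 0.06]},
  {"translation": [0, 0, -0.65], "twist": [0, 0, 0.06]},
  {"translation": [0, 0, -0.65], "twist": [0, 0, 0.06]},
  {"translation": [0, 0, -0.65], "twist": [0, 0, 0.06]},
])

```text
t: 7.25
ee_pos: [531.4, 13.1, 314.7]
orientation: [1.851, 2.539, 0.0]
ft_force: [-0.6, -0.3, 0.0]
width: 87.6
```

Request:
send_rows([
  {"translation": [0, 0, 0], "twist": [0, 0, 0]},
  {"translation": [0, 0, 0], "twist": [0, 0, 0]},
  {"translation": [0, 0, 0], "twist": [0, 0, 0]},
  {"translation": [0, 0, 0], "twist": [0, 0, 0]},
  {"translation": [0, 0, 0], "twist": [0, 0, 0]},
  {"translation": [0, 0, 0], "twist": [0, 0, 0]},
  {"translation": [0, 0, 0], "twist": [0, 0, 0]},
  {"translation": [0, 0, 0], "twist": [0, 0, 0]},
  {"translation": [0, 0, 0], "twist": [0, 0, 0]},
  {"translation": [0, 0, 0], "twist": [0, 0, 0]},
], grip=1)

```text
t: 8.25
ee_pos: [530.7, 12.9, 314.5]
orientation: [-1.85, -2.538, 0.002]
ft_force: [-4.7, -2.4, 4.2]
width: 29.8
```

Run:
```python
from h import *
d=snap('wrist','w3.png');o=ctrl.get_obs();print(o['t'],o['ee_pos'],o['orientation'],o['ft_force'],o['moment'],o['width'])
print(2*np.arctan2(o['orientation'][1],o['orientation'][0])-np.pi/2)
print('mark w2',[pt('w2.png',336.7,138.3,107),pt('w2.png',312.3,167.3,107)])
```

```text
8.3 [530.7454862   12.94724787 314.55865621] [-1.84958849e+00 -2.53781071e+00  2.11675122e-03] [-4.95388905 -1.74871693  4.39035657] [-0.39416597  0.93342036  0.07661664] 29.855540750836788
-5.971994434870822
mark w2 [array([556.79902028,  71.75211446, 107.        ]), array([546.83462333,  48.23519634, 107.        ])]
```

View pics/w3.png

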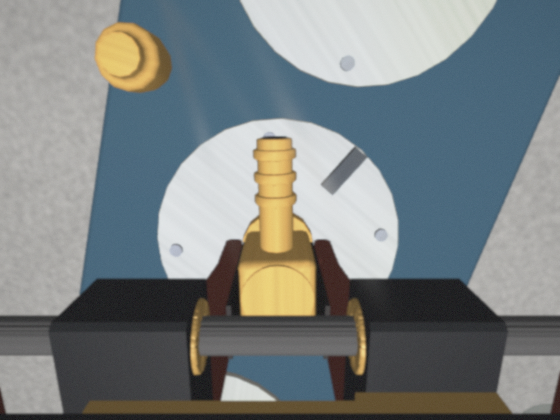

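Request:
send_rows([
  {"translation": [-0.007, -0.001, 0], "twist": [0, 0, -0.05]},
  {"translation": [-0.007, -0.001, 0], "twist": [0, 0, -0.16]},
  {"translation": [-0.007, -0.001, -0.001], "twist": [0, 0, -0.28]},
  {"translation": [-0.007, -0.001, -0.001], "twist": [0, 0, -0.4]},
  {"translation": [-0.007, -0.001, -0.001], "twist": [0, 0, -0.52]},
  {"translation": [-0.007, -0.001, -0.002], "twist": [0, 0, -0.64]},
  {"translation": [-0.007, -0.001, -0.002], "twist": [0, 0, -0.76]},
  {"translation": [-0.007, -0.001, -0.003], "twist": [0, 0, -0.88]},
  {"translation": [-0.007, -0.001, -0.003], "twist": [0, 0, -0.96]},
  {"translation": [-0.007, -0.001, -0.003], "twist": [0, 0, -1]},
])

```text
t: 9.3
ee_pos: [530.7, 12.9, 314.3]
orientation: [2.423, 2.0, 0.0]
ft_force: [-1.4, -1.1, 1.3]
width: 29.7
```

Run:
```python
from h import *
d=snap('wrist','w4.png');o=ctrl.get_obs();print(o['t'],o['ee_pos'],o['orientation'],o['ft_force'],o['moment'],o['width'])
print((2*np.arctan2(o['orientation'][1],o['orientation'][0])-np.pi/2+np.pi/2)%np.pi-np.pi/2)
im=cv2.imread('pics/w4.png');cv2.imwrite('pics/c4.png',cv2.resize(im[110:300,185:365],None,fx=3.15,fy=3.15,interpolation=cv2.INTER_CUBIC))
```

```text
9.35 [530.68517012  12.92168903 314.3566785 ] [2.42291552e+00 1.99926715e+00 2.14262797e-04] [-1.91439639 -1.88308399  1.28559212] [-0.42099446  0.35260054  0.05423932] 30.336414434742714
-0.1910185260649353
```

View pics/c4.png

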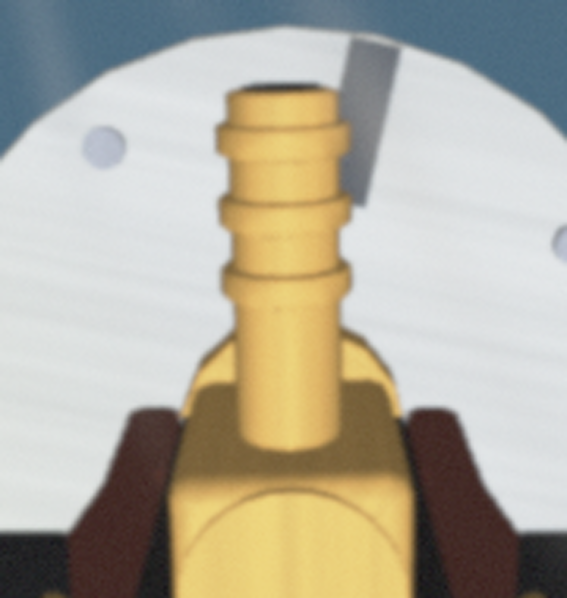

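Run:
```python
from h import *
f='w4.png';A=np.array([530.7,12.9]);P=lambda u,v,z:pt(f,185+u/3.15-.34,110+v/3.15-.34,z)[:2]
pol=lambda p:(round(np.hypot(*(p-A)),1),round(np.arctan2(*(p-A)[::-1]),4))
print('tip',pol(P(283,88,156.5)),'barb',pol(P(284,130,158)),pol(P(286.5,280,158)),'base',pol(P(290,385,156.5)))
e0,e1=P(400,48,108),P(362,206,108);l=P(350,37,108)
print('edge',pol(e0),pol(e1),'left',pol(l),'width',np.linalg.norm(e0-l));d=e0-e1;t=np.arctan2(d[1],d[0]);print('dir',t)
n=np.array([-np.sin(t),np.cos(t)]);c=(e0+e1)/2+4*n;print('centre',pol(c),'line offset from A',n@(A-c))
s=[P(283,88,156.5),P(286.5,280,158)];d=s[0]-s[1];t=np.arctan2(d[1],d[0]);n=np.array([-np.sin(t),np.cos(t)]);print('spig dir',t,n@(A-s[0]))
# plate centre from bolts/rim
d=np.load('pics/w4.png.npz')['T'];print(d[:3,3])
im=cv2.imread('pics/w4.png');h=cv2.cvtColor(im,cv2.COLOR_BGR2HSV);m=((h[...,1]<45)&(h[...,2]>150)).astype(np.uint8);k,L,st,_=cv2.connectedComponentsWithStats(m);m=(L==L[140,230]).astype(np.uint8);c=max(cv2.findContours(m,0,1)[0],key=cv2.contourArea)
w=np.array([pt(f,u,v,104)[:2] for u,v in cv2.convexHull(c)[:,0] if v<250])
from scipy.optimize import least_squares
r=least_squares(lambda p:np.hypot(*(w-p).T)-66,A,loss='soft_l1');print('plate',r.x,np.abs(r.fun).mean(),len(w))
```

```text
tip (np.float64(59.6), np.float64(1.3843)) barb (np.float64(54.8), np.float64(1.3825)) (np.float64(36.5), np.float64(1.3764)) base (np.float64(22.5), np.float64(1.3558))
edge (np.float64(64.4), np.float64(1.0994)) (np.float64(38.5), np.float64(1.0578)) left (np.float64(64.3), np.float64(1.2254)) width 8.10328173753788
dir 1.1614336986965446
centre (np.float64(51.3), np.float64(1.1617)) line offset from A -0.01143543724633465
spig dir 1.3967728260790695 0.7437759504234009
[545.11792489  82.45803471 296.3560927 ]
plate [531.40222926  12.01812784] 0.24618757194690621 32
```

Request:
send_rows([
  {"translation": [0, 0, 0], "twist": [0, 0, -0.03]},
  {"translation": [0, 0, 0], "twist": [0, 0, -0.08]},
  {"translation": [0, 0, 0], "twist": [0, 0, -0.14]},
  {"translation": [0, 0, 0], "twist": [0, 0, -0.2]},
  {"translation": [0, 0, 0], "twist": [0, 0, -0.26]},
  {"translation": [0, 0, -0.001], "twist": [0, 0, -0.31]},
  {"translation": [0, 0, -0.001], "twist": [0, 0, -0.34]},
  {"translation": [0, 0, -0.001], "twist": [0, 0, -0.34]},
  {"translation": [0, 0, -0.001], "twist": [0, 0, -0.34]},
  {"translation": [0, 0, -0.001], "twist": [0, 0, -0.34]},
])

```text
t: 10.35
ee_pos: [530.7, 12.9, 314.3]
orientation: [2.582, 1.789, 0.0]
ft_force: [0.7, -3.8, -1.7]
width: 29.6
```

Run:
```python
from h import *
d=snap('wrist','w5.png');o=ctrl.get_obs();print(o['t'],o['ee_pos'],o['ft_force'],o['moment'],o['width'])
print((2*np.arctan2(o['orientation'][1],o['orientation'][0])-np.pi/2+np.pi/2)%np.pi-np.pi/2)
im=cv2.imread('pics/w5.png');cv2.imwrite('pics/c5.png',cv2.resize(im[105:205,225:325],None,fx=6,fy=6,interpolation=cv2.INTER_CUBIC))
```

```text
10.4 [530.76813846  12.89698296 314.33745746] [ 0.37910748 -4.17950208 -1.25603436] [-0.8806038  -0.06266507  0.05204476] 30.120894805354748
-0.3589892681020985
```

View pics/c5.png

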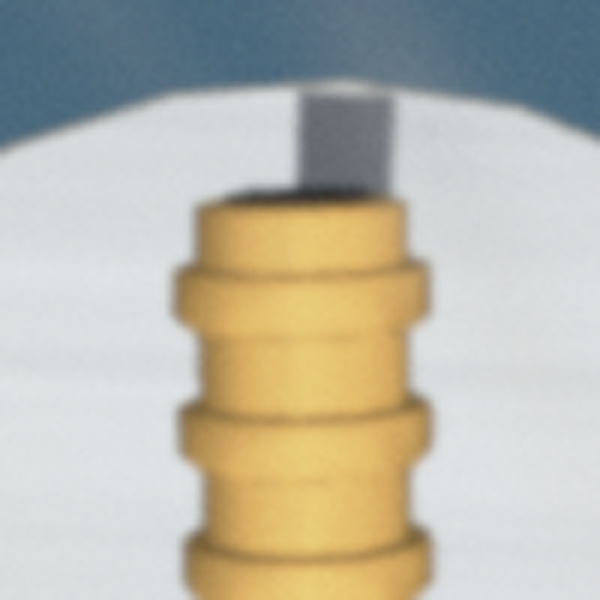

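Run:
```python
from h import *
f='w5.png';P=lambda u,v,z:pt(f,225+u/6-.42,105+v/6-.42,z)[:2]
for A in ([530.7,12.9],[531.4,12.0]):
  A=np.array(A);pol=lambda p:(round(np.hypot(*(p-A)),1),round(np.arctan2(*(p-A)[::-1]),4))
  print('tip',pol(P(302,200,156.5)),'barb',pol(P(303,275,158)),'barb2',pol(P(306,415,158)),'mark L',pol(P(300,97,108)),'R',pol(P(393,100,108)),'C',pol(P(346,98,108)))
```

```text
tip (np.float64(59.7), np.float64(1.2125)) barb (np.float64(55.2), np.float64(1.2114)) barb2 (np.float64(46.4), np.float64(1.2076)) mark L (np.float64(64.1), np.float64(1.2205)) R (np.float64(64.2), np.float64(1.1004)) C (np.float64(64.1), np.float64(1.1611))
tip (np.float64(60.3), np.float64(1.2286)) barb (np.float64(55.8), np.float64(1.2288)) barb2 (np.float64(47.0), np.float64(1.2283)) mark L (np.float64(64.7), np.float64(1.2354)) R (np.float64(64.7), np.float64(1.1163)) C (np.float64(64.6), np.float64(1.1765))
```

Request:
send_rows([
  {"translation": [0, 0, 0], "twist": [0, 0, -0.02]},
  {"translation": [0, 0, 0], "twist": [0, 0, -0.04]},
  {"translation": [0, 0, 0], "twist": [0, 0, -0.06]},
  {"translation": [0, 0, 0], "twist": [0, 0, -0.08]},
  {"translation": [0, 0, 0], "twist": [0, 0, -0.09]},
  {"translation": [0, 0, 0], "twist": [0, 0, -0.09]},
  {"translation": [0, 0, 0], "twist": [0, 0, -0.09]},
  {"translation": [0, 0, 0], "twist": [0, 0, -0.09]},
  {"translation": [0, 0, 0], "twist": [0, 0, -0.09]},
  {"translation": [0, 0, 0], "twist": [0, 0, -0.09]},
])

```text
t: 11.4
ee_pos: [530.8, 12.9, 314.3]
orientation: [2.622, 1.73, 0.0]
ft_force: [0.9, -5.1, -1.7]
width: 29.7
```

Run:
```python
from h import *
d=snap('wrist','w6.png');o=ctrl.get_obs();print(o['t'],o['ee_pos'],o['ft_force'],o['moment'],o['width'])
print((2*np.arctan2(o['orientation'][1],o['orientation'][0])-np.pi/2+np.pi/2)%np.pi-np.pi/2)
im=cv2.imread('pics/w6.png');cv2.imwrite('pics/c6.png',cv2.resize(im[105:205,225:325],None,fx=6,fy=6,interpolation=cv2.INTER_CUBIC))
```

```text
11.45 [530.75457017  12.90837821 314.30104791] [ 1.20575292 -4.92543867 -2.0365191 ] [-0.95975912 -0.16128759  0.10227861] 29.805702475670294
-0.4044463337389621
```

View pics/c6.png

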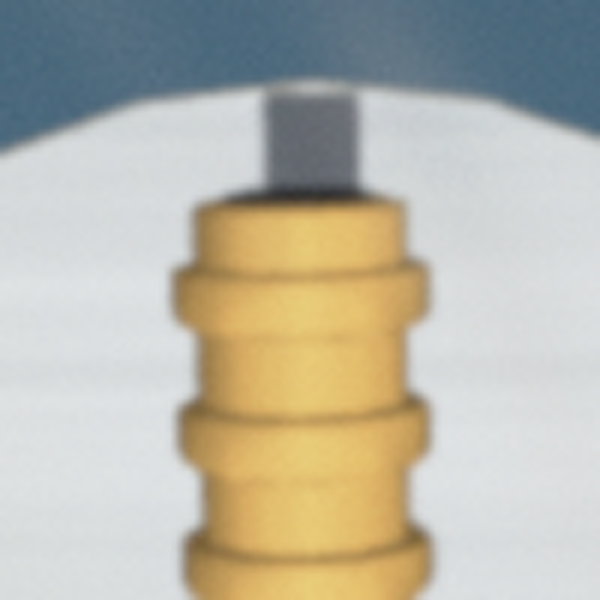

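Request:
send_rows([
  {"translation": [0, 0, 0], "twist": [0, 0, 0]},
  {"translation": [0, 0, 0], "twist": [0, 0, 0]},
  {"translation": [0, 0, 0], "twist": [0, 0, 0]},
  {"translation": [0, 0, 0], "twist": [0, 0, 0]},
  {"translation": [0, 0, 0], "twist": [0, 0, 0]},
  {"translation": [0, 0, 0], "twist": [0, 0, 0]},
  {"translation": [0, 0, 0], "twist": [0, 0, 0]},
  {"translation": [0, 0, 0], "twist": [0, 0, 0]},
  {"translation": [0, 0, 0], "twist": [0, 0, 0]},
  {"translation": [0, 0, 0], "twist": [0, 0, 0]},
], grip=-1)

```text
t: 12.45
ee_pos: [530.6, 13.0, 314.3]
orientation: [2.622, 1.73, 0.0]
ft_force: [0.6, 0.3, 0.2]
width: 88.0
```

Request:
send_rows([
  {"translation": [0, 0, 0.05], "twist": [0, 0, 0]},
  {"translation": [0, 0, 0.1], "twist": [0, 0, 0]},
  {"translation": [0, 0, 0.2], "twist": [0, 0, 0]},
  {"translation": [0, 0, 0.3], "twist": [0, 0, 0]},
  {"translation": [0, 0, 0.4], "twist": [0, 0, 0]},
  {"translation": [0, 0, 0.5], "twist": [0, 0, 0]},
  {"translation": [0, 0, 0.6], "twist": [0, 0, 0]},
  {"translation": [0, 0, 0.65], "twist": [0, 0, 0]},
  {"translation": [0, 0, 0.65], "twist": [0, 0, 0]},
  {"translation": [0, 0, 0.65], "twist": [0, 0, 0]},
])

```text
t: 13.45
ee_pos: [530.5, 13.0, 379.2]
orientation: [-2.622, -1.731, 0.0]
ft_force: [-0.1, -0.3, -0.3]
width: 87.7
```

Run:
```python
from h import *
snap('wrist','w7.png');o=ctrl.get_obs();print(o['t'],o['ee_pos'],o['ft_force'],o['width'])
im=cv2.imread('pics/w7.png');cv2.imwrite('pics/c7.png',cv2.resize(im[100:290,185:365],None,fx=3.15,fy=3.15,interpolation=cv2.INTER_CUBIC))
```

```text
13.5 [530.43269027  12.96993488 378.90610717] [-0.83729365 -0.23760261  0.4264948 ] 87.57285399308448
```

View pics/c7.png

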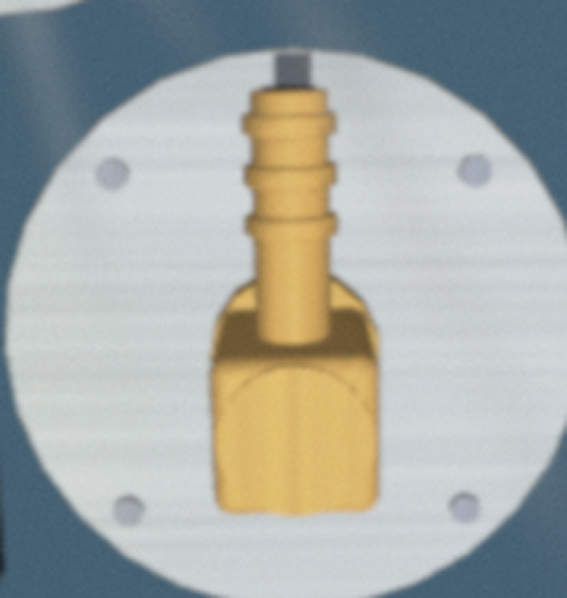

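```bash
python3 -c "
from workcell import ctrl
print(ctrl.close_job())"
```

```text
the job is handed in; nothing more can be done
None
```

I gripped the elbow on its flat sides and turned it about 0.72 rad clockwise, in steps of 0.5, 0.17 and 0.045 rad. I then let go, raised the gripper clear and handed the job in at about 13.5 s.

- **Alignment:** by my estimate the outlet sits about 0.01 rad short of the mark and not past it. In the last picture, taken after letting go, the outlet still lines up with the mark.
- **Forces and gripper:** the highest wrist force I read was about 7 N. At the end the gripper was open at 88 mm, with forces near zero.
- **Tee:** the arm stayed clear of it, but I took no final picture of it to confirm.
- **Measurement spread:** two estimates of the elbow's axis, one from the grip and one from the plate rim, differed by about 1 mm. The first automatic outline fit of the elbow was rough, off by up to 0.05 rad, so the final alignment relied on the close-up wrist pictures instead.

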